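# Turn the ball dish to the feed cup and hold it

## Robot

A 6-joint arm with a two-finger parallel gripper is mounted at the origin on the work surface. World frame = base frame: x ahead of the robot, y to its left, z up, the work surface at z = 0. Lengths are in m, angles in rad, forces in N, time in s.
With the tool pointing down it reaches from about 0.25 to 0.725 m from the base axis. Payload 9.7 kg.
Tool frame: the origin (TCP) lies on the centre line of the jaws, within the pads' length; the fingertips stand 8 mm ahead of it and the grasp point (between the pads) lies 11 mm behind it; z points along the fingers, y is the line along which they close (so a half turn about z gives the same grasp; the last joint's range is limited). The gripper opens to 85 mm and grips with 20 to 120 N. Pads are 22 mm wide; open, the fingers measure 114 mm over their backs; the gripper's body (76 mm by 85 mm) begins 54 mm behind the grasp point. The pads swing forward as they close: fully open they stand 13 mm farther back than shut.
Start: joints at [1.117, 0.087, 0.176, 1.66, 0, 1.571], TCP at [0.241, 0.494, 0.239] pointing down, gripper open.
Joint ranges: [-3.13, 3.13], [-0.85, 1.81], [-1.15, 1.24], [-2.2, 2.28], [-1.44, 1.52], [-3.14, 3.14]. Speed limits (rad/s): [2.22, 2.22, 2.57, 3.14, 3.14, 3.14].

## Interface

Orientations are given as a unit quaternion [w, x, y, z].
In Python, from rig import ctrl gives the robot as it stands.
- The arm moves only by the tool play_rows, never from a script. Its argument "moves" is a list of rows, each an object with "jaw": the opening, from -1 (shut) to 1 (fully open); "travel": the shift along the tool's x, y, z in units of 40 mm (1.0 is 40 mm), a list of three; "delta_rot": the turn, a rotation vector about the tool's x, y, z in units of 6 degrees (1.0 is 6 degrees), a list of three. In form: [{"jaw": jaw, "travel": [tx, ty, tz], "delta_rot": [wx, wy, wz]}, ...]. A call has exactly 10 rows; each row shifts and turns the commanded pose from where the row before left it, along the tool's axes as they then stand; what a row does not reach is not made up. A row lasts 1/12 s, in which the tool goes at most 41.7 mm and 7.16 degrees, less where a joint would pass 70% of its speed; a pose out of reach is approached as far as the arm can. A call is refused whole if a number of a shift passes 1 or a number of a turn 1, either way. A call with a gripper value outside its range is refused whole. The fingers move at their own pace and stop on an object; "force" is the grip in N (left out, the last holds). Time passes only in rows, so rows that do not move let the fingers close, or fill a call up. It gives the time, the measured TCP pose, the force, the opening and the grip force at its end, in the units of the state.
- ctrl.read_state(): the state, without advancing time (a new reading comes with each control period).
- ctrl.read_camera(name): name is "side" or "top"; returns the picture (384x512x3 uint8, red, green, blue); there is no depth.
- ctrl.get_calibration(name): a dict with "K" (3x3 intrinsics, pixels), "T" (4x4, takes a point from camera to world coordinates). Camera axes: x right, y down, z forward; pixel columns grow to the right and rows downward; lengths in m; the calibration is good to about 2 mm. A picture is of the moment at which its call begins. get_calibration takes no time and is no camera call.
- ctrl.close_job(): hands the job in; it is judged then, once.
Trained networks look in the newest picture that a camera, given by its name, has taken for a name from the list of things; names that differ only in an ending like _2 or _b are one class to them, and where a whole thing is asked for, a point or a joint stands for the part that bears it (a point fixed in the world has none). Each returns a list of dicts, best first, with "score" (0 to 1); they miss things now and then, are a little off and sometimes report something else, mostly with a low value. They report only what shows in the picture. A call takes as long as a camera call. They do not tell look-alikes from the thing itself.
- ctrl.outline_of(query, camera): "pixels" (384x512 bool, what is visible of it) and "box" ([left, top, right, bottom] in pixels, round what is visible of it).
The state is a dict: "clock": time; "q": joint angles; "joint_vel": joint speeds; "tau": joint torques, N m; "tool_pos": TCP position; "ee_rot": TCP orientation; "force": force on the tool from outside, world axes, zero at the start; "ft_torque": the same for the moment, N m; "width": finger opening in m; "grasp_force": force on a finger pad.
Only numpy, scipy, OpenCV 4.12 (cv2) and the standard library are available. Lean on these libraries where they do the work, as an engineer would, in place of code of your own. Each camera call takes 0.05 s, during which the arm holds its last target. There are 200 camera calls.

## Task

An offcut has fallen across the aluminium ball dish on its stand: pick it off and put it in the blue scrap bin. Then lift the dish by its black grip plate, keep it level and turn it a quarter turn so that its orange spout points squarely at the orange cup, with the steel ball staying in the middle of the dish all the way. Finish while holding the dish still and level in the gripper, ball in the middle, centred over its stand and about 10 cm above it; leave the other things on the table where they are.

Things in the scene. Friction and masses are not known exactly. Their poses are not given: they have to be found in the camera images.
- dish: round aluminium dish, 136 mm across, rim 38 mm high, about 0.25 kg; shallow cone floor (6 degrees): a ball rests in the middle when level. Origin: centre of underside; +x to the orange spout (45 mm gap in the wall), -x to the black grip plate. Stands loose on the stand; the spout points along the stand's +x (within 0.12 rad), halfway between the cups
- dish_mid (a point): middle of the dish's inner floor, 5 mm above the dish's origin
- spout_tip (a point): outer end of the orange spout, on the dish's +x axis 94 mm from its centre and 16.5 mm above its underside
- grip_plate (a point): point on the dish's upright black grip plate, at dish x = -79 mm, 68 mm above the underside. Plate: 12 mm thick along the dish's x, 44 mm wide along its y, top edge 89 mm above the underside, free on both sides above the 38 mm rim. Pinch it from above with the fingers closing along the dish's x; a grip of about 80 N carries the dish level
- ball: loose dark steel ball, 25 mm diameter, 64 g, in the middle of the dish; its frame turns as it rolls, so use point ball_center
- ball_center (a point): centre of the steel ball
- offcut: loose offcut of pale wood, 28 mm wide (its x), 170 mm long (its y), 36 mm high, about 90 g; lies across the dish's rim above and in front of the ball, overhanging both sides. Origin: centre of its underside, which rests at the rim's height (68 mm above the table)
- bin: blue open scrap bin fixed to the table at the right, 250 mm (its x) x 180 mm (its y) outside, 60 mm high, walls and floor 5 mm. Origin: centre of its underside. The offcut fits lying along the bin's x
- stand: fixed steel stand for the dish: 110 mm square base and a dark round column 80 mm across, flat top 30 mm above the table. Origin: on the table under its axis; +x points roughly away from the robot, and the two cups stand on its +y and -y axis, 150 mm from its centre
- cup_orange: fixed orange feed cup, 64 mm across the mouth, 60 mm high, either left or right of the stand, 150 mm from the stand's axis. Origin: centre of its underside
- cup_grey: fixed grey cup of the same size, on the stand's other side; not the one wanted
- wrench: loose bystander: open-ended steel wrench lying flat at the back right. Origin: centre of its underside
- screwdriver: loose bystander: screwdriver with a red handle, near the robot on the left. Origin: centre of its underside
- tape_measure: loose bystander: yellow tape measure, 68 x 36 x 66 mm, at the back right. Origin: centre of its underside
- oil_bottle: loose bystander: white bottle with red cap, 52 mm across, 130 mm tall, at the left. Origin: centre of its underside
- brush: loose bystander: bench brush lying between the robot and the stand. Origin: centre of its underside
- wood_block: loose bystander: brown wood block 90 x 45 x 45 mm at the back left. Origin: centre of its underside
There are look-alikes about, which are no part of the job. Of the things shaped like the stand, the steel one is meant.

How it is judged:
On the way, in this order (a step that is already met when the one before it is completed fails the run):
1. the offcut lies in the bin, let go, with the dish still on its stand (x of offcut in the frame of bin between -0.07 and 0.07 m and y of offcut in the frame of bin between -0.085 and 0.085 m and z of offcut in the frame of bin below 0.055 m and linear speed of offcut below 0.05 m/s and contact force between offcut and the fingers below 0.1 N and z of dish in the frame of stand below 0.04 m and horizontal distance between dish and stand below 0.03 m), for 0.2 s.
2. the dish is lifted clear of its stand with the ball in the middle (z of dish in the frame of stand above 0.06 m and horizontal distance between ball_center and dish_mid below 0.025 m), for 0.2 s.
At the end, for the whole second after the job is handed in: the gripper alone holds the dish still, 55 to 150 mm above the stand and within 30 mm of its axis, tilted under 4.5 degrees, the spout within 10 degrees of the line from stand to orange cup, the ball within 15 mm of the dish's middle; the offcut lies in the bin (z of dish in the frame of stand between 0.085 and 0.18 m and horizontal distance between dish and stand below 0.03 m and angle between the x axis of dish and the y axis of stand, either way round below 0.17 rad and horizontal distance between spout_tip and cup_orange below 0.1 m and angle between dish's own z axis and vertical below 0.08 rad and horizontal distance between ball_center and dish_mid below 0.015 m and z of ball_center in the frame of dish below 0.03 m and linear speed of ball below 0.04 m/s and linear speed of dish below 0.03 m/s and contact force between dish and the fingers above 2 N and contact force between dish and stand below 0.1 N and contact force between dish and cup_orange below 0.1 N and contact force between dish and cup_grey below 0.1 N and x of offcut in the frame of bin between -0.07 and 0.07 m and y of offcut in the frame of bin between -0.085 and 0.085 m and z of offcut in the frame of bin below 0.055 m and linear speed of offcut below 0.05 m/s); the arm keeps its last pose, push and grip.
It fails at once if the ball rolls more than 35 mm from the middle of the dish (horizontal distance between ball_center and dish_mid above 0.035 m).
It fails at once if a bystander is moved more than 30 mm (distance of any of wrench, screwdriver, tape_measure, oil_bottle, brush, wood_block from where it was at the start of the episode above 0.03 m).
It also fails if it takes over 69 s, if anything falls off the work surface, if the arm or the gripper's body presses on something with over 40 N, if the wrist force passes 120 N, or if a joint passes its speed limit or range.

## Working session

There is one attempt and no reset: what is moved stays moved. The work goes in short steps, Python scripts to look and compute and a tool call to move; the robot and the scene stay as the last step left them, time stands still between calls to the robot, and variables do not carry over. Pictures are saved under pics/ and viewed, at most 10 in all, crops included, and the job is handed in when it is done.

Besides the shell and the picture viewer there is one more tool, called after ">>>" as name(argument=value, ...) on one line, values as JSON. play_rows: Moves the arm, as the interface text tells. Its arguments: {"type":"object","properties":{"moves":{"type":"array","items":{"type":"object","properties":{"jaw":{"type":"number"},"travel":{"type":"array","items":{"type":"number"}},"delta_rot":{"type":"array","items":{"type":"number"}}}}},"force":{"type":"number"}},"required":["moves"]}

```bash
mkdir -p pics; ls; python3 - <<'E'
from rig import ctrl
import cv2,numpy as np
ims=[]
for n in("top","side"):
    im=ctrl.read_camera(n);cv2.imwrite(f"pics/{n}0.png",im[...,::-1]);ims.append(im)
    c=ctrl.get_calibration(n);print(n,np.round(c["K"],1).tolist(),np.round(c["T"],3).tolist())
    for q in["dish","stand","offcut","bin","cup_orange","cup_grey","ball","grip_plate"]:
        print(n,q,[(round(r["score"],2),list(map(int,r["box"]))) for r in ctrl.outline_of(q,n)[:4]])
s=ctrl.read_state();print(s["tool_pos"],s["ee_rot"],s["clock"])
E
```

```text
pics
top [[498.8, 0.0, 264.9], [0.0, 498.8, 191.6], [0.0, 0.0, 1.0]] [[0.056, -0.974, 0.219, 0.18], [-0.998, -0.056, 0.007, 0.024], [0.005, -0.219, -0.976, 1.547], [0.0, 0.0, 0.0, 1.0]]
top dish [(0.69, [246, 146, 288, 201]), (0.53, [149, 120, 175, 154])]
top stand [(0.74, [351, 275, 397, 324]), (0.61, [225, 97, 268, 142]), (0.51, [247, 184, 280, 197])]
top offcut [(0.74, [241, 150, 296, 176])]
top bin [(0.56, [353, 170, 421, 258]), (0.49, [329, 109, 344, 144])]
top cup_orange [(0.8, [207, 149, 229, 171])]
top cup_grey [(0.6, [303, 173, 323, 196])]
top ball [(0.63, [263, 169, 269, 175]), (0.25, [209, 150, 229, 170])]
top grip_plate [(0.81, [244, 142, 287, 200])]
side [[363.2, 0.0, 258.0], [0.0, 363.2, 190.0], [0.0, 0.0, 1.0]] [[0.999, -0.036, 0.028, 0.455], [-0.046, -0.728, 0.684, -0.652], [-0.004, -0.685, -0.729, 0.834], [0.0, 0.0, 0.0, 1.0]]
side dish [(0.69, [263, 176, 323, 220])]
side stand [(0.77, [332, 177, 372, 209]), (0.77, [118, 307, 186, 367]), (0.7, [269, 214, 309, 227])]
side offcut [(0.82, [284, 170, 311, 222])]
side bin [(0.63, [288, 157, 308, 178])]
side cup_orange [(0.8, [289, 159, 308, 178]), (0.28, [214, 204, 227, 260])]
side cup_grey [(0.63, [271, 227, 299, 263])]
side ball []
side grip_plate [(0.69, [263, 176, 325, 220])]
[0.2411023  0.49432622 0.23929759] [1.35366595e-05 2.24931911e-01 9.74374484e-01 3.73851439e-06] 0.9
```

View pics/top0.png

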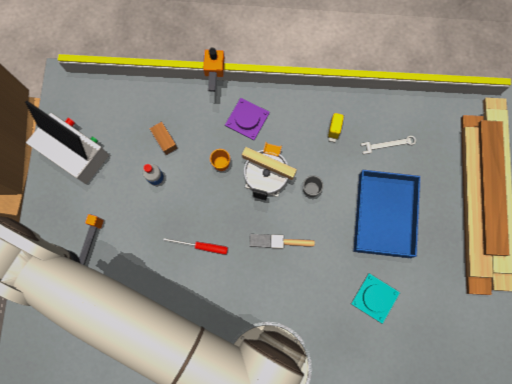

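View pics/side0.png

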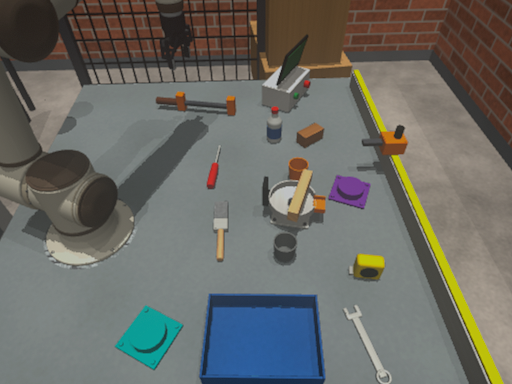

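Stand look-alikes: purple at top (247,119), teal at (375,298), and steel under the dish at (266,178). I choose the steel one. The orange cup is at (220,160), on the robot's left, and the offcut is at (269,163). I'll fit poses and check one close crop.

```bash
cat > h.py <<'E'
from rig import ctrl
import cv2,numpy as np
from scipy.optimize import minimize
C={n:ctrl.get_calibration(n) for n in("top","side")}
def proj(n,P):
    K,T=np.array(C[n]["K"]),np.array(C[n]["T"]);p=(np.asarray(P)-T[:3,3])@T[:3,:3]
    u=p@K.T;return u[:,:2]/u[:,2:]
def ray(n,uv,z):
    K,T=np.array(C[n]["K"]),np.array(C[n]["T"]);d=T[:3,:3]@np.linalg.inv(K)@[uv[0],uv[1],1]
    return T[:3,3]+d*(z-T[2,3])/d[2]
def fit(masks,pts,x0,z0,yaw=True):
    # match the (hull-filled) masks by the projected convex hull of pts
    hm={}
    for n,m in masks.items():
        c=np.vstack(cv2.findContours(m.astype(np.uint8),0,2)[0]);f=np.zeros((384*4,512*4),np.uint8)
        cv2.fillPoly(f,[((cv2.convexHull(c)[:,0]+.5)*4).astype(int)],1)
        hm[n]=f
    def cost(x):
        a=x[2]*0.1 if yaw else 0;R=np.array([[np.cos(a),-np.sin(a),0],[np.sin(a),np.cos(a),0],[0,0,1]])
        P=pts@R.T+[x[0]*.01,x[1]*.01,z0];e=0
        for n,f in hm.items():
            g=np.zeros_like(f);cv2.fillPoly(g,[cv2.convexHull(((proj(n,P)+.5)*4).astype(np.float32))[:,0].astype(int)],1)
            e+=(f^g).sum()/f.sum()
        return e
    x0=np.array([x0[0]*100,x0[1]*100,x0[2]*10]) if yaw else np.array(x0[:2])*100
    r=minimize(cost,x0,method="Nelder-Mead",options=dict(initial_simplex=[x0]+[x0+1.5*np.eye(len(x0))[i] for i in range(len(x0))]))
    s=[.01,.01,.1][:len(x0)];return np.round(r.x*s,4),round(r.fun,3)
def box(x,y,h): return np.array([[sx*x/2,sy*y/2,z] for sx in(1,-1) for sy in(1,-1) for z in(0,h)])
def cyl(r,h): return np.array([[r*np.cos(t),r*np.sin(t),z] for t in np.linspace(0,6.28,40) for z in(0,h)])
E
python3 - <<'E'
from h import *
im={n:cv2.imread(f"pics/{n}0.png") for n in C}
top=im["top"];ctrl.read_camera("top");ctrl.read_camera("side")
def m(q): return {n:ctrl.outline_of(q,n)[0]["pixels"] for n in C}
for q in("cup_orange","cup_grey"):
    k=m(q);uv=np.argwhere(k["top"]).mean(0)[::-1]; p=ray("top",uv,.05)
    print(q,p[:2],fit(k,np.array(cyl(.032,.06)),p,0,False),[fit({n:k[n]},cyl(.032,.06),p,0,False)[0] for n in C])
k=m("offcut");p=ray("top",(269,163),.09)
for a in(-.5,-.3): print("offcut",fit(k,box(.028,.17,.036),[p[0],p[1],a-0],.068),[fit({n:k[n]},box(.028,.17,.036),[p[0],p[1],a],.068) for n in C])
hsv=cv2.cvtColor(top,cv2.COLOR_BGR2HSV);b=cv2.inRange(hsv,(100,150,50),(125,255,255));b[:, :345]=0;b[:160]=0;b[265:]=0
p=ray("top",(387,214),.03);print("bin",fit({"top":b>0},box(.25,.18,.06),[p[0],p[1],0],0))
blk=(top.max(2)<60).astype(np.uint8);blk[:185]=0;blk[205:]=0;blk[:,:245]=0;blk[:,285:]=0
print("plate px",np.argwhere(blk).mean(0)[::-1],ray("top",np.argwhere(blk).mean(0)[::-1],.11))
org=cv2.inRange(hsv,(8,180,120),(20,255,255));org[:,:255]=0;org[:,290:]=0;org[:140]=0;org[160:]=0
print("spout px",np.argwhere(org).mean(0)[::-1],ray("top",np.argwhere(org).mean(0)[::-1],.047))
a=cv2.resize(top[130:215,195:325],None,fx=4.5,fy=4.5,interpolation=2);s=cv2.resize(im["side"][150:270,250:340],None,fx=3,fy=3,interpolation=2)
c=np.zeros((400+360-370,590+275,3),np.uint8);c[:a.shape[0],:a.shape[1]]=a;c[:360,590:860]=s
cv2.imwrite("pics/crop.png",cv2.resize(c,None,fx=.92,fy=.92))
E
```

```text
cup_orange [0.61024419 0.18312518] (array([0.6173, 0.1893]), np.float64(0.819)) [array([0.6102, 0.1831]), array([0.6198, 0.197 ])]
cup_grey [ 0.5431384  -0.10844452] (array([ 0.5465, -0.1093]), np.float64(0.635)) [array([ 0.5446, -0.1094]), array([ 0.5484, -0.0998])]
offcut (array([ 0.6007,  0.0306, -0.3923]), np.float64(0.268)) [(array([ 0.597 ,  0.0302, -0.3793]), np.float64(0.079)), (array([ 0.6026,  0.0319, -0.3781]), np.float64(0.036))]
offcut (array([ 0.601 ,  0.0315, -0.3744]), np.float64(0.268)) [(array([ 0.5973,  0.0308, -0.3853]), np.float64(0.084)), (array([ 0.6026,  0.031 , -0.3798]), np.float64(0.038))]
bin (array([ 0.4718, -0.3425, -0.0683]), np.float64(0.062))
plate px [259.89908257 194.83486239] [0.49164568 0.04940101 0.11      ]
spout px [271.83333333 148.80952381] [0.65526081 0.02164749 0.047     ]
```

View pics/crop.png

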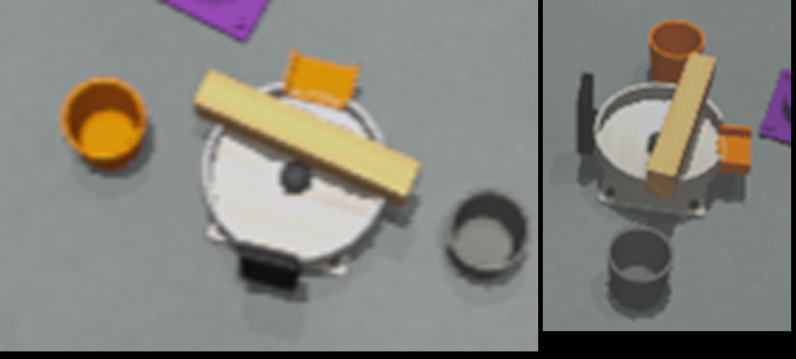

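The crop shows the cream offcut across the dish's front, ball at top px (266,173), black plate at (260,195), and spout at (272,149). The steel base corners show under the dish, so the choice is confirmed. I'll refine the cup fits.

```bash
python3 - <<'E'
from h import *
for q,uv in dict(orange=(220.1,159),grey=(312.9,185.6)).items(): print(q,ray("top",uv,.06)[:2])
print("side mouths",ray("side",(250+(676-543)/.92/3,150+39/.92/3),.06)[:2],ray("side",(250+(640-543)/.92/3,150+256/.92/3),.06)[:2])
print("rim",ray("top",(265.8,172.5),.068)[:2],"ball",ray("top",(266.3,172.8),.0475)[:2])
print("side rim",ray("side",(250+(660-543)/.92/3,150+135/.92/3),.068)[:2])
print("side plate top",ray("side",(250+(586-543)/.92/3,150+75/.92/3),.119)[:2])
im=cv2.imread("pics/top0.png");hsv=cv2.cvtColor(im,cv2.COLOR_BGR2HSV)
for n in C:
    im=cv2.imread(f"pics/{n}0.png");hsv=cv2.cvtColor(im,cv2.COLOR_BGR2HSV)
    o=cv2.inRange(hsv,(4,140,60),(22,255,255))
    b=(207,145,232,175) if n=="top" else (285,155,312,182)
    z=np.zeros_like(o);z[b[1]:b[3],b[0]:b[2]]=o[b[1]:b[3],b[0]:b[2]]
    print(n,fit({n:z>0},cyl(.032,.06),[.61,.183],0,False), np.ptp(np.argwhere(z),0))
im=cv2.imread("pics/side0.png");hsv=cv2.cvtColor(im,cv2.COLOR_BGR2HSV);b=cv2.inRange(hsv,(100,150,30),(125,255,255));b[:285]=0;b[:,:195]=0;b[:,330:]=0
print("bin side px",np.ptp(np.argwhere(b),0))
for uv,z in(((209,295),.06),((319,295),.06)): print(ray("side",uv,z)[:2])
E
```

```text
orange [0.6089759 0.1800593]
grey [ 0.5406573  -0.11026273]
side mouths [0.61594934 0.17941639] [ 0.54642086 -0.11497505]
rim [0.57174761 0.03614432] ball [0.57630444 0.03470653]
side rim [0.58040113 0.02766165]
side plate top [0.50625358 0.06721268]
top (array([0.616 , 0.1826]), np.float64(0.3)) [21 19]
side (array([0.6194, 0.1998]), np.float64(0.58)) [21 18]
bin side px [ 89 124]
[ 0.35742491 -0.25118152]
[ 0.61010728 -0.26322564]
```

>>> play_rows(moves=[{"jaw":1,"travel":[-0.66,-0.32,0]},{"jaw":1,"travel":[-0.66,-0.32,0]},{"jaw":1,"travel":[-0.66,-0.32,0]},{"jaw":1,"travel":[-0.66,-0.32,0]},{"jaw":1,"travel":[-0.66,-0.32,0]},{"jaw":1,"travel":[-0.66,-0.32,0]},{"jaw":1,"travel":[-0.66,-0.32,0]},{"jaw":1,"travel":[-0.66,-0.32,0]},{"jaw":1,"travel":[-0.66,-0.32,0]},{"jaw":1,"travel":[-0.66,-0.32,0]}])

```text
invalid input
```

>>> play_rows(moves=[{"jaw":1,"travel":[-0.66,-0.32,0]},{"jaw":1,"travel":[-0.66,-0.32,0]},{"jaw":1,"travel":[-0.66,-0.32,0]},{"jaw":1,"travel":[-0.66,-0.32,0]},{"jaw":1,"travel":[-0.66,-0.32,0]},{"jaw":1,"travel":[-0.66,-0.32,0]},{"jaw":1,"travel":[-0.66,-0.32,0]},{"jaw":1,"travel":[-0.66,-0.32,0]},{"jaw":1,"travel":[-0.66,-0.32,0]},{"jaw":1,"travel":[-0.66,-0.32,0]}])

```text
invalid input
```

>>> play_rows(moves=[{"jaw":1,"travel":[0,0,0],"delta_rot":[0,0,1]},{"jaw":1,"travel":[0,0,0],"delta_rot":[0,0,1]},{"jaw":1,"travel":[0,0,0],"delta_rot":[0,0,1]},{"jaw":1,"travel":[0,0,0],"delta_rot":[0,0,1]},{"jaw":1,"travel":[0,0,0],"delta_rot":[0,0,1]},{"jaw":1,"travel":[0,0,0],"delta_rot":[0,0,1]},{"jaw":1,"travel":[0,0,0],"delta_rot":[0,0,1]},{"jaw":1,"travel":[0,0,0],"delta_rot":[0,0,1]},{"jaw":1,"travel":[0,0,0],"delta_rot":[0,0,1]},{"jaw":1,"travel":[0,0,0],"delta_rot":[0,0,1]}])

```text
clock: 2.13
tool_pos: [0.2411, 0.4943, 0.2393]
ee_rot: [0.0, 0.684, 0.73, 0.0]
force: [-0.4, 0.4, -0.3]
width: 0.0855
grasp_force: 0.0
```

>>> play_rows(moves=[{"jaw":1,"travel":[-0.61,0.41,0],"delta_rot":[0,0,0]},{"jaw":1,"travel":[-0.61,0.41,0],"delta_rot":[0,0,0]},{"jaw":1,"travel":[-0.61,0.41,0],"delta_rot":[0,0,0]},{"jaw":1,"travel":[-0.61,0.41,0],"delta_rot":[0,0,0]},{"jaw":1,"travel":[-0.61,0.41,0],"delta_rot":[0,0,0]},{"jaw":1,"travel":[-0.61,0.41,0],"delta_rot":[0,0,0]},{"jaw":1,"travel":[-0.61,0.41,0],"delta_rot":[0,0,0]},{"jaw":1,"travel":[-0.61,0.41,0],"delta_rot":[0,0,0]},{"jaw":1,"travel":[-0.61,0.41,0],"delta_rot":[0,0,0]},{"jaw":1,"travel":[-0.61,0.41,0],"delta_rot":[0,0,0]}])

```text
clock: 2.97
tool_pos: [0.4224, 0.2611, 0.2394]
ee_rot: [0.0, 0.682, 0.731, 0.0]
force: [0.2, 0.7, -0.6]
width: 0.0851
grasp_force: 0.0
```

>>> play_rows(moves=[{"jaw":1,"travel":[-0.61,0.41,0],"delta_rot":[0,0,0]},{"jaw":1,"travel":[-0.61,0.41,0],"delta_rot":[0,0,0]},{"jaw":1,"travel":[-0.61,0.41,0],"delta_rot":[0,0,0]},{"jaw":1,"travel":[-0.61,0.41,0],"delta_rot":[0,0,0]},{"jaw":1,"travel":[-0.61,0.41,0],"delta_rot":[0,0,0]},{"jaw":1,"travel":[-0.61,0.41,0],"delta_rot":[0,0,0]},{"jaw":1,"travel":[-0.61,0.41,0],"delta_rot":[0,0,0]},{"jaw":1,"travel":[-0.61,0.41,0],"delta_rot":[0,0,0]},{"jaw":1,"travel":[-0.61,0.41,0],"delta_rot":[0,0,0]},{"jaw":1,"travel":[-0.61,0.41,0],"delta_rot":[0,0,0]}])

```text
clock: 3.8
tool_pos: [0.6031, 0.029, 0.2393]
ee_rot: [0.0, 0.682, 0.731, 0.0]
force: [0.1, 1.2, 0.6]
width: 0.0855
grasp_force: 0.0
```

>>> play_rows(moves=[{"jaw":1,"travel":[0,0,0.3],"delta_rot":[0,0,0.7]},{"jaw":1,"travel":[0,0,0.3],"delta_rot":[0,0,0.7]},{"jaw":1,"travel":[0,0,0.3],"delta_rot":[0,0,0.7]},{"jaw":1,"travel":[0,0,0.3],"delta_rot":[0,0,0.7]},{"jaw":1,"travel":[0,0,0.3],"delta_rot":[0,0,0.7]},{"jaw":1,"travel":[0,0,0.3],"delta_rot":[0,0,0.7]},{"jaw":1,"travel":[0,0,0.3],"delta_rot":[0,0,0.1]},{"jaw":1,"travel":[0,0,0],"delta_rot":[0,0,0]},{"jaw":1,"travel":[0,0,0],"delta_rot":[0,0,0]},{"jaw":1,"travel":[0,0,0],"delta_rot":[0,0,0]}])

```text
clock: 4.63
tool_pos: [0.6025, 0.0304, 0.156]
ee_rot: [0.0, 0.828, 0.561, 0.0]
force: [0.6, -0.3, 0.1]
width: 0.0854
grasp_force: 0.0
```

```bash
cat >> h.py <<'E'
def plan(x,y,z,yaw=None):
    "shift (units, tool axes as they stand) and turn (units about tool z) to the target; yaw = world angle of tool y"
    from scipy.spatial.transform import Rotation as Ro
    s=ctrl.read_state();w=s["ee_rot"];R=Ro.from_quat([w[1],w[2],w[3],w[0]]).as_matrix()
    d=R.T@(np.array([x,y,z])-s["tool_pos"])/.04;cy=np.arctan2(R[1,1],R[0,1])
    print("clock",round(s["clock"],2),"pos",np.round(s["tool_pos"],4),"yaw",round(cy,4),"tilt",np.round(R[:,2],3),"shift",np.round(d,2),
      "turn",None if yaw is None else round(-np.degrees((yaw-cy+np.pi)%(2*np.pi)-np.pi)/6,2),"w",s["width"],"F",np.round(s["force"],1),"g",s["grasp_force"],"q",np.round(s["q"],2))
E
python3 - <<'E'
from h import *
plan(.600,.031,.08,-.38)
for n in C:
    im=ctrl.read_camera(n);cv2.imwrite(f"pics/{n}1.png",im[...,::-1])
a=cv2.imread("pics/side1.png")[100:270,200:380];cv2.imwrite("pics/c1.png",cv2.resize(a,None,fx=3.3,fy=3.3))
E
```

```text
clock 4.63 pos [0.6025 0.0304 0.156 ] yaw -0.3787 tilt [ 0.001  0.    -1.   ] shift [-0.01 -0.07  1.9 ] turn 0.01 w 0.08537853720528914 F [ 0.6 -0.3  0.1] g 0.0 q [0.05 0.2  0.14 1.51 0.   2.  ]
```

View pics/c1.png

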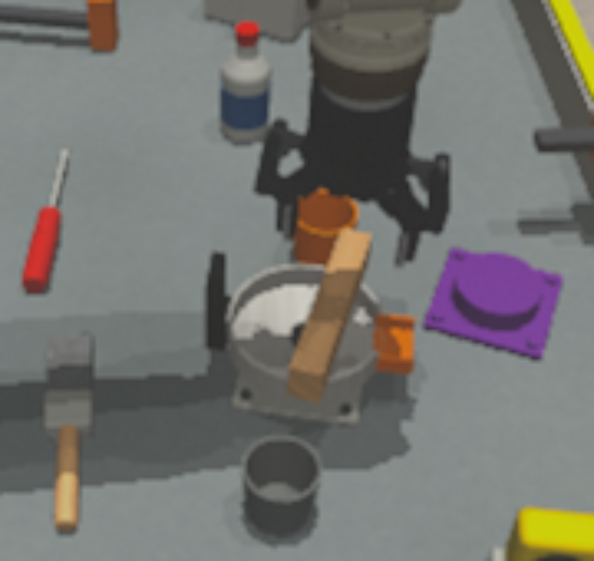

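The gripper straddles the offcut, with fingertips at crop px (285,230) and (405,258). Lowering in.

>>> play_rows(force=40, moves=[{"jaw":1,"travel":[0,-0.05,0.3],"delta_rot":[0,0,0]},{"jaw":1,"travel":[0,0,0.3],"delta_rot":[0,0,0]},{"jaw":1,"travel":[0,0,0.3],"delta_rot":[0,0,0]},{"jaw":1,"travel":[0,0,0.3],"delta_rot":[0,0,0]},{"jaw":1,"travel":[0,0,0.3],"delta_rot":[0,0,0]},{"jaw":1,"travel":[0,0,0.2],"delta_rot":[0,0,0]},{"jaw":1,"travel":[0,0,0.1],"delta_rot":[0,0,0]},{"jaw":1,"travel":[0,0,0.07],"delta_rot":[0,0,0]},{"jaw":1,"travel":[0,0,0],"delta_rot":[0,0,0]},{"jaw":0,"travel":[0,0,0],"delta_rot":[0,0,0]}])

```text
clock: 5.57
tool_pos: [0.6007, 0.0312, 0.0809]
ee_rot: [0.0, 0.828, 0.561, 0.0]
force: [-0.0, 0.2, 0.9]
width: 0.0753
grasp_force: 0.0
```

>>> play_rows(moves=[{"jaw":-0.1,"travel":[0,0,0],"delta_rot":[0,0,0]},{"jaw":-0.2,"travel":[0,0,0],"delta_rot":[0,0,0]},{"jaw":-0.3,"travel":[0,0,0],"delta_rot":[0,0,0]},{"jaw":-0.4,"travel":[0,0,0],"delta_rot":[0,0,0]},{"jaw":-0.5,"travel":[0,0,0],"delta_rot":[0,0,0]},{"jaw":-0.6,"travel":[0,0,0],"delta_rot":[0,0,0]},{"jaw":-0.7,"travel":[0,0,0],"delta_rot":[0,0,0]},{"jaw":-0.8,"travel":[0,0,0],"delta_rot":[0,0,0]},{"jaw":-1,"travel":[0,0,0],"delta_rot":[0,0,0]},{"jaw":-1,"travel":[0,0,0],"delta_rot":[0,0,0]}])

```text
clock: 6.4
tool_pos: [0.6007, 0.0312, 0.0809]
ee_rot: [0.0, 0.828, 0.561, 0.0]
force: [-1.1, 0.6, 5.3]
width: 0.0279
grasp_force: 40.0
```

>>> play_rows(moves=[{"jaw":-1,"travel":[0,0,-0.1],"delta_rot":[0,0,0]},{"jaw":-1,"travel":[0,0,-0.2],"delta_rot":[0,0,0]},{"jaw":-1,"travel":[0,0,-0.4],"delta_rot":[0,0,0]},{"jaw":-1,"travel":[0,0,-0.5],"delta_rot":[0,0,0]},{"jaw":-1,"travel":[0,0,-0.5],"delta_rot":[0,0,0]},{"jaw":-1,"travel":[0,0,-0.5],"delta_rot":[0,0,0]},{"jaw":-1,"travel":[0,0,-0.4],"delta_rot":[0,0,0]},{"jaw":-1,"travel":[0,0,-0.2],"delta_rot":[0,0,0]},{"jaw":-1,"travel":[-0.2,0,0],"delta_rot":[0,0,0]},{"jaw":-1,"travel":[-0.4,0,0],"delta_rot":[0,0,0]}])

```text
clock: 7.23
tool_pos: [0.5916, 0.0091, 0.1918]
ee_rot: [-0.0, 0.828, 0.561, -0.0]
force: [0.9, -0.6, -1.5]
width: 0.027
grasp_force: 39.5
```

>>> play_rows(moves=[{"jaw":-1,"travel":[-0.7,0.06,0],"delta_rot":[0,0,0]},{"jaw":-1,"travel":[-0.8,0.06,0],"delta_rot":[0,0,0]},{"jaw":-1,"travel":[-0.9,0.06,0],"delta_rot":[0,0,0]},{"jaw":-1,"travel":[-0.9,0.06,0],"delta_rot":[0,0,0]},{"jaw":-1,"travel":[-0.9,0.06,0],"delta_rot":[0,0,0]},{"jaw":-1,"travel":[-0.9,0.06,0],"delta_rot":[0,0,0]},{"jaw":-1,"travel":[-0.9,0.06,0],"delta_rot":[0,0,0]},{"jaw":-1,"travel":[-0.9,0.06,0],"delta_rot":[0,0,0]},{"jaw":-1,"travel":[-0.9,0.06,0],"delta_rot":[0,0,0]},{"jaw":-1,"travel":[-0.8,0,0],"delta_rot":[0,0,0]}])

```text
clock: 8.07
tool_pos: [0.4813, -0.3211, 0.1908]
ee_rot: [-0.001, 0.828, 0.56, -0.001]
force: [-0.1, -0.4, -0.6]
width: 0.0272
grasp_force: 39.5
```

>>> play_rows(moves=[{"jaw":-1,"travel":[-0.5,0,0],"delta_rot":[0,0,0.5]},{"jaw":-1,"travel":[0,0,0],"delta_rot":[0,0,1]},{"jaw":-1,"travel":[0,0,0],"delta_rot":[0,0,1]},{"jaw":-1,"travel":[0,0,0],"delta_rot":[0,0,1]},{"jaw":-1,"travel":[0,0,0],"delta_rot":[0,0,1]},{"jaw":-1,"travel":[0,0,0],"delta_rot":[0,0,1]},{"jaw":-1,"travel":[0,0,0],"delta_rot":[0,0,1]},{"jaw":-1,"travel":[0,0,0],"delta_rot":[0,0,1]},{"jaw":-1,"travel":[0,0,0],"delta_rot":[0,0,1]},{"jaw":-1,"travel":[0,0,0],"delta_rot":[0,0,1]}])

```text
clock: 8.9
tool_pos: [0.4747, -0.3376, 0.1908]
ee_rot: [-0.001, 0.996, 0.095, -0.001]
force: [0.4, 0.2, -1.6]
width: 0.0271
grasp_force: 39.4
```

>>> play_rows(moves=[{"jaw":-1,"travel":[0,0,0.2],"delta_rot":[0,0,1]},{"jaw":-1,"travel":[0,0,0.3],"delta_rot":[0,0,1]},{"jaw":-1,"travel":[0,0,0.3],"delta_rot":[0,0,0.4]},{"jaw":-1,"travel":[0,0,0.3],"delta_rot":[0,0,0]},{"jaw":-1,"travel":[0,0,0.3],"delta_rot":[0,0,0]},{"jaw":-1,"travel":[0,0,0.2],"delta_rot":[0,0,0]},{"jaw":-1,"travel":[0,0,0],"delta_rot":[0,0,0]},{"jaw":-1,"travel":[0,0,0],"delta_rot":[0,0,0]},{"jaw":-1,"travel":[0,0,0],"delta_rot":[0,0,0]},{"jaw":-1,"travel":[0,0,0],"delta_rot":[0,0,0]}])

```text
clock: 9.73
tool_pos: [0.4768, -0.3373, 0.1293]
ee_rot: [0.0, 1.0, -0.028, 0.001]
force: [0.5, 0.3, 0.7]
width: 0.0274
grasp_force: 39.4
```

```bash
python3 - <<'E'
from h import *
plan(.476,-.343,.024,-1.63)
ims=[cv2.resize(ctrl.read_camera("side")[200:384,180:400],None,fx=1.8,fy=1.8),cv2.resize(ctrl.read_camera("top")[130:300,220:440],None,fx=1.8,fy=1.8)]
h=max(i.shape[0] for i in ims);cv2.imwrite("pics/c2.png",np.hstack([np.pad(i,((0,h-i.shape[0]),(0,0),(0,0))) for i in ims])[...,::-1])
E
```

```text
clock 9.73 pos [ 0.4768 -0.3373  0.1293] yaw -1.6262 tilt [ 0.001 -0.001 -1.   ] shift [-0.01  0.14  2.63] turn 0.04 w 0.027410176913343676 F [0.5 0.3 0.7] g 39.4343501329422 q [-0.62  0.15  0.04  1.45 -0.    2.58]
```

View pics/c2.png

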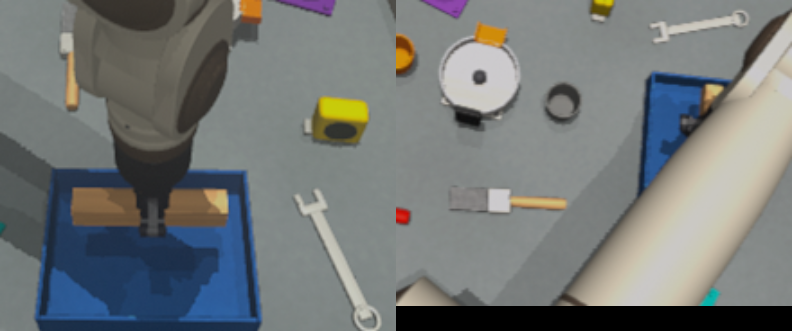

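The offcut is aligned over the bin (side crop 72–228, 205), and the ball is still central in the dish at (480,77). Lowering and releasing.

>>> play_rows(moves=[{"jaw":-1,"travel":[0,0.14,0.3],"delta_rot":[0,0,0]},{"jaw":-1,"travel":[0,0,0.4],"delta_rot":[0,0,0]},{"jaw":-1,"travel":[0,0,0.4],"delta_rot":[0,0,0]},{"jaw":-1,"travel":[0,0,0.4],"delta_rot":[0,0,0]},{"jaw":-1,"travel":[0,0,0.4],"delta_rot":[0,0,0]},{"jaw":-1,"travel":[0,0,0.3],"delta_rot":[0,0,0]},{"jaw":-1,"travel":[0,0,0.2],"delta_rot":[0,0,0]},{"jaw":-1,"travel":[0,0,0.1],"delta_rot":[0,0,0]},{"jaw":-1,"travel":[0,0,0.05],"delta_rot":[0,0,0]},{"jaw":-1,"travel":[0,0,0.05],"delta_rot":[0,0,0]}])

```text
clock: 10.67
tool_pos: [0.4764, -0.343, 0.0249]
ee_rot: [0.0, 1.0, -0.028, 0.0]
force: [-0.4, -0.6, -0.4]
width: 0.0274
grasp_force: 39.5
```

>>> play_rows(moves=[{"jaw":-0.2,"travel":[0,0,0],"delta_rot":[0,0,0]},{"jaw":0,"travel":[0,0,0],"delta_rot":[0,0,0]},{"jaw":0.2,"travel":[0,0,0],"delta_rot":[0,0,0]},{"jaw":0.2,"travel":[0,0,0],"delta_rot":[0,0,0]},{"jaw":0.2,"travel":[0,0,-0.3],"delta_rot":[0,0,0]},{"jaw":0.2,"travel":[0,0,-0.6],"delta_rot":[0,0,0]},{"jaw":0.2,"travel":[0,0,-0.8],"delta_rot":[0,0,0]},{"jaw":0.2,"travel":[0,0,-0.8],"delta_rot":[0,0,0]},{"jaw":0.5,"travel":[0,0,-0.8],"delta_rot":[0,0,0]},{"jaw":1,"travel":[0,0,-0.8],"delta_rot":[0,0,0]}])

```text
clock: 11.5
tool_pos: [0.4759, -0.3426, 0.1914]
ee_rot: [0.0, 1.0, -0.028, 0.0]
force: [1.1, 0.4, -0.1]
width: 0.0737
grasp_force: 0.0
```

```bash
python3 - <<'E'
from h import *
plan(.499,.047,.2,-.18)
im=ctrl.read_camera("top");cv2.imwrite("pics/top2.png",im[...,::-1])
bgr=im[...,::-1];hsv=cv2.cvtColor(bgr.copy(),cv2.COLOR_BGR2HSV)
blk=(im.max(2)<60).astype(np.uint8);z=np.zeros_like(blk);z[188:205,245:285]=blk[188:205,245:285]
p=np.argwhere(z)[:,::-1];print(len(p),p.mean(0),cv2.minAreaRect(p.astype(np.float32)))
org=cv2.inRange(hsv,(8,180,120),(20,255,255));org[:,:255]=0;org[:,290:]=0;org[:140]=0;org[165:]=0
p=np.argwhere(org)[:,::-1];print(p.mean(0),cv2.minAreaRect(p.astype(np.float32)))
g=cv2.cvtColor(bgr.copy(),cv2.COLOR_BGR2GRAY);b=(g<80).astype(np.uint8);zz=np.zeros_like(b);zz[165:182,256:276]=b[165:182,256:276];print("ball",np.argwhere(zz).mean(0)[::-1])
cv2.imwrite("pics/c3.png",cv2.resize(bgr[135:210,200:325],None,fx=6,fy=6,interpolation=2))
E
```

```text
clock 11.5 pos [ 0.4759 -0.3426  0.1914] yaw -1.6267 tilt [ 0.001 -0.001 -1.   ] shift [ 0.03 -9.76 -0.22] turn -13.81 w 0.0736902977600223 F [ 1.1  0.4 -0.1] g 0.0 q [-0.62  0.16  0.16  1.57  0.    2.57]
117 [259.76923077 194.74358974] ((262.81201171875, 195.28399658203125), (23.165666580200195, 8.854829788208008), 10.304845809936523)
[271.65151515 148.93939394] ((271.8235778808594, 149.20590209960938), (15.279744148254395, 9.216353416442871), 14.03624439239502)
ball [266.11111111 172.81481481]
```

View pics/c3.png

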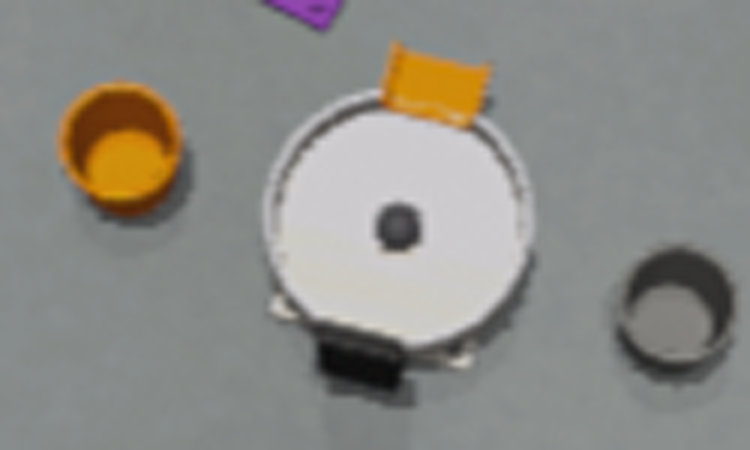

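```bash
python3 - <<'E'
from h import *
f=lambda u,v,z:ray("top",(200+u/6-.4,135+v/6-.4),z)[:2]
a,b=f(398,42,.05),f(490,67,.05);c,d=f(387,103,.05),f(473,125,.05)
print("edge yaw",np.arctan2(*(b-a)[::-1])+np.pi/2,np.arctan2(*(d-c)[::-1])+np.pi/2,"sides",np.arctan2(*(a-c)[::-1]),np.arctan2(*(b-d)[::-1]))
tip=(a+b)/2;ball=f(398,226,.0475);print("tip",tip,"ball",ball,"yaw",np.arctan2(*(tip-ball)[::-1]),np.linalg.norm(tip-ball))
l,r=f(320,383,.1),f(402,389,.1)
pl=f(361,362,.11);print("plate",pl,"yaw",np.arctan2(*(ball-pl)[::-1]))
for yaw in(-.2,-.25):
  R=np.array([[np.cos(yaw),-np.sin(yaw)],[np.sin(yaw),np.cos(yaw)]])
  for z in(.119,.068):
    P=[list(ball+R@[x,y])+[z] for x in(-.085,-.073) for y in(.022,-.022)]
    print(yaw,z,((proj("top",P)-[200,135]+.4)*6).round(0).tolist())
og,gr=f(121,141,.06),f(677,305,.06);print("cups",og,gr,(og+gr)/2,"stand yaw",np.arctan2(*(og-gr)[::-1])-np.pi/2)
E
```

```text
edge yaw -0.22024243406086375 -0.20360236886769778 sides -0.11487109917930782 -0.22381923821285163
tip [0.67145585 0.01701607] ball [0.57795053 0.03593925] yaw -0.19967853452559728 0.09540089937521902
plate [0.49132682 0.0497736 ] yaw -0.15836879569232196
-0.2 0.119 [[312.0, 340.0], [399.0, 362.0], [318.0, 317.0], [405.0, 339.0]]
-0.2 0.068 [[314.0, 362.0], [398.0, 384.0], [320.0, 340.0], [404.0, 361.0]]
-0.25 0.119 [[304.0, 335.0], [390.0, 362.0], [311.0, 313.0], [397.0, 339.0]]
-0.25 0.068 [[306.0, 358.0], [389.0, 383.0], [314.0, 336.0], [396.0, 361.0]]
cups [0.61181225 0.18131002] [ 0.54110071 -0.10881523] [0.57645648 0.0362474 ] stand yaw -0.2390665932858287
```

>>> play_rows(moves=[{"jaw":1,"travel":[0,-0.4,0],"delta_rot":[0,0,0]},{"jaw":1,"travel":[0,-0.7,0],"delta_rot":[0,0,0]},{"jaw":1,"travel":[0,-0.9,0],"delta_rot":[0,0,0]},{"jaw":1,"travel":[0,-0.9,0],"delta_rot":[0,0,0]},{"jaw":1,"travel":[0,-0.9,0],"delta_rot":[0,0,0]},{"jaw":1,"travel":[0,-0.9,0],"delta_rot":[0,0,0]},{"jaw":1,"travel":[0,-0.9,0],"delta_rot":[0,0,0]},{"jaw":1,"travel":[0,-0.9,0],"delta_rot":[0,0,0]},{"jaw":1,"travel":[0,-0.9,0],"delta_rot":[0,0,0]},{"jaw":1,"travel":[0,-0.9,0],"delta_rot":[0,0,0]}])

```text
clock: 12.38
tool_pos: [0.4934, -0.0172, 0.1886]
ee_rot: [-0.004, 1.0, -0.019, -0.0]
force: [0.4, -0.6, -0.2]
width: 0.0858
grasp_force: 0.0
```

>>> play_rows(moves=[{"jaw":1,"travel":[0.06,-0.8,0],"delta_rot":[0,0,-0.5]},{"jaw":1,"travel":[0,-0.7,0],"delta_rot":[0,0,-1]},{"jaw":1,"travel":[0,0,0],"delta_rot":[0,0,-1]},{"jaw":1,"travel":[0,0,0],"delta_rot":[0,0,-1]},{"jaw":1,"travel":[0,0,0],"delta_rot":[0,0,-1]},{"jaw":1,"travel":[0,0,0],"delta_rot":[0,0,-1]},{"jaw":1,"travel":[0,0,0],"delta_rot":[0,0,-1]},{"jaw":1,"travel":[0,0,0],"delta_rot":[0,0,-1]},{"jaw":1,"travel":[0,0,0],"delta_rot":[0,0,-1]},{"jaw":1,"travel":[0,0,0],"delta_rot":[0,0,-1]}])

```text
clock: 13.22
tool_pos: [0.4971, 0.037, 0.1888]
ee_rot: [-0.004, 0.887, 0.462, 0.002]
force: [-0.8, 0.7, -0.5]
width: 0.0854
grasp_force: 0.0
```

>>> play_rows(moves=[{"jaw":1,"travel":[0,0,0],"delta_rot":[0,0,-1]},{"jaw":1,"travel":[0,0,0],"delta_rot":[0,0,-1]},{"jaw":1,"travel":[0,0,0],"delta_rot":[0,0,-1]},{"jaw":1,"travel":[0,0,0],"delta_rot":[0,0,-1]},{"jaw":1,"travel":[0,0,0],"delta_rot":[0,0,-0.22]},{"jaw":1,"travel":[0,0,0],"delta_rot":[0,0,0]},{"jaw":1,"travel":[0,0,0],"delta_rot":[0,0,0]},{"jaw":1,"travel":[0,0,0],"delta_rot":[0,0,0]},{"jaw":1,"travel":[0,0,0],"delta_rot":[0,0,0]},{"jaw":1,"travel":[0,0,0],"delta_rot":[0,0,0]}])

```text
clock: 14.05
tool_pos: [0.4977, 0.0366, 0.189]
ee_rot: [-0.003, 0.766, 0.643, 0.003]
force: [-0.1, 0.4, 1.0]
width: 0.0852
grasp_force: 0.0
```

```bash
python3 - <<'E'
from h import *
plan(.5004,.0504,.125,-.19)
for n in C: cv2.imwrite(f"pics/{n}4.png",ctrl.read_camera(n)[...,::-1])
a=cv2.imread("pics/side4.png")[120:240,215:335];b=cv2.imread("pics/side4.png")[280:384,195:335]
a=cv2.resize(a,None,fx=4.5,fy=4.5,interpolation=2);b=cv2.resize(b,None,fx=1.7,fy=1.7)
c=np.zeros((540,790,3),np.uint8);c[:,:540]=a;c[:b.shape[0],545:545+b.shape[1]]=b
cv2.imwrite("pics/c4.png",c)
E
```

```text
clock 14.05 pos [0.4977 0.0366 0.189 ] yaw -0.1743 tilt [ 0.     0.009 -1.   ] shift [0.34 0.01 1.6 ] turn 0.15 w 0.0851914707510483 F [-0.1  0.4  1. ] g 0.0 q [ 0.07 -0.05 -0.06  1.56  0.01  1.81]
```

View pics/c4.png

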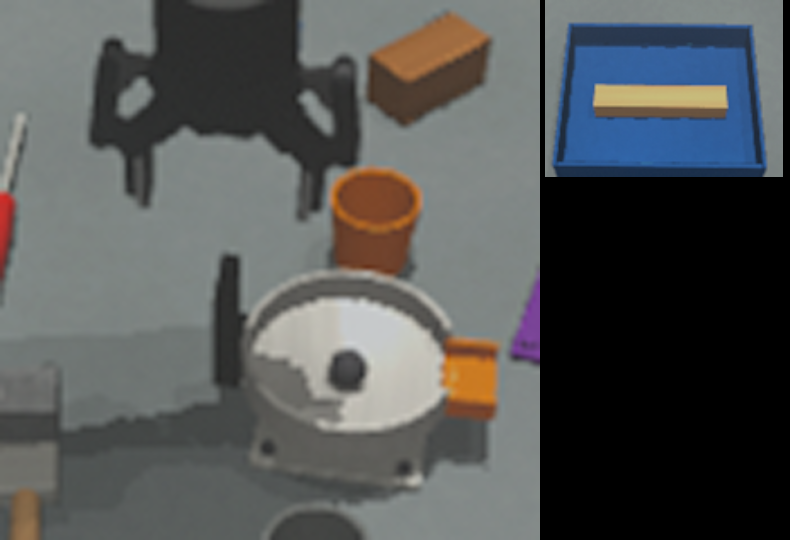

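The offcut lies alone in the bin's middle (right inset). In the side crop the plate top is at (230,258), the open fingertips at (145,200) and (305,215), and the ball is centred at (347,370).

```bash
python3 - <<'E'
from h import *
f=lambda u,v,z:ray("side",(215+u/4.5-.4,120+v/4.5-.4),z)[:2].round(4)
print("mid tips z.19",f(225,207,.19),"z.181",f(225,207,.181),"plate",f(230,258,.119), f(230,320,.094),"ball",f(347,370,.0475),"sp",f(472,378,.0465))
E
```

```text
mid tips z.19 [0.5012 0.0385] z.181 [0.5018 0.0481] plate [0.5067 0.0681] [0.5052 0.0388] ball [0.5806 0.0348] sp [0.6596 0.0249]
```

>>> play_rows(force=80, moves=[{"jaw":1,"travel":[0.18,0.01,0],"delta_rot":[0,0,0]},{"jaw":1,"travel":[0.18,0.01,0],"delta_rot":[0,-0.08,0.15]},{"jaw":1,"travel":[0,0,0.2],"delta_rot":[0,0,0]},{"jaw":1,"travel":[0,0,0.3],"delta_rot":[0,0,0]},{"jaw":1,"travel":[0,0,0.4],"delta_rot":[0,0,0]},{"jaw":1,"travel":[0,0,0.4],"delta_rot":[0,0,0]},{"jaw":1,"travel":[0,0,0.2],"delta_rot":[0,0,0]},{"jaw":1,"travel":[0,0,0],"delta_rot":[0,0,0]},{"jaw":1,"travel":[0,0,0],"delta_rot":[0,0,0]},{"jaw":1,"travel":[0,0,0],"delta_rot":[0,0,0]}])

```text
clock: 14.98
tool_pos: [0.5012, 0.0506, 0.1297]
ee_rot: [-0.001, 0.771, 0.637, 0.0]
force: [0.2, -0.4, -0.5]
width: 0.0856
grasp_force: 0.0
```

```bash
python3 - <<'E'
from h import *
plan(.501,.0504,.087,-.19)
E
```

```text
clock 14.98 pos [0.5012 0.0506 0.1297] yaw -0.1889 tilt [-0.     0.001 -1.   ] shift [-0.01 -0.    1.07] turn 0.01 w 0.08563443237100059 F [ 0.2 -0.4 -0.5] g 0.0 q [ 0.1  -0.04 -0.16  1.45  0.    1.86]
```

>>> play_rows(moves=[{"jaw":1,"travel":[0,0,0.2],"delta_rot":[0,0,0]},{"jaw":1,"travel":[0,0,0.3],"delta_rot":[0,0,0]},{"jaw":1,"travel":[0,0,0.3],"delta_rot":[0,0,0]},{"jaw":1,"travel":[0,0,0.2],"delta_rot":[0,0,0]},{"jaw":1,"travel":[0,0,0.07],"delta_rot":[0,0,0]},{"jaw":0.6,"travel":[0,0,0],"delta_rot":[0,0,0]},{"jaw":0.2,"travel":[0,0,0],"delta_rot":[0,0,0]},{"jaw":-0.1,"travel":[0,0,0],"delta_rot":[0,0,0]},{"jaw":-0.3,"travel":[0,0,0],"delta_rot":[0,0,0]},{"jaw":-0.4,"travel":[0,0,0],"delta_rot":[0,0,0]}])

```text
clock: 15.82
tool_pos: [0.5011, 0.0507, 0.0868]
ee_rot: [-0.0, 0.771, 0.637, 0.0]
force: [-0.8, -0.5, 0.9]
width: 0.0263
grasp_force: 0.0
```

>>> play_rows(moves=[{"jaw":-0.45,"travel":[0,0,0],"delta_rot":[0,0,0]},{"jaw":-0.5,"travel":[0,0,0],"delta_rot":[0,0,0]},{"jaw":-0.53,"travel":[0,0,0],"delta_rot":[0,0,0]},{"jaw":-0.56,"travel":[0,0,0],"delta_rot":[0,0,0]},{"jaw":-0.59,"travel":[0,0,0],"delta_rot":[0,0,0]},{"jaw":-0.62,"travel":[0,0,0],"delta_rot":[0,0,0]},{"jaw":-0.65,"travel":[0,0,0],"delta_rot":[0,0,0]},{"jaw":-0.68,"travel":[0,0,0],"delta_rot":[0,0,0]},{"jaw":-0.71,"travel":[0,0,0],"delta_rot":[0,0,0]},{"jaw":-0.74,"travel":[0,0,0],"delta_rot":[0,0,0]}])

```text
clock: 16.65
tool_pos: [0.5007, 0.0506, 0.0863]
ee_rot: [-0.001, 0.771, 0.637, -0.0]
force: [-1.5, -0.3, 1.2]
width: 0.0116
grasp_force: 27.6
```

>>> play_rows(moves=[{"jaw":-0.77,"travel":[0,0,0],"delta_rot":[0,0,0]},{"jaw":-0.8,"travel":[0,0,0],"delta_rot":[0,0,0]},{"jaw":-0.9,"travel":[0,0,0],"delta_rot":[0,0,0]},{"jaw":-1,"travel":[0,0,0],"delta_rot":[0,0,0]},{"jaw":-1,"travel":[0,0,0],"delta_rot":[0,0,0]},{"jaw":-1,"travel":[0,0,0],"delta_rot":[0,0,0]},{"jaw":-1,"travel":[0,0,0],"delta_rot":[0,0,0]},{"jaw":-1,"travel":[0,0,0],"delta_rot":[0,0,0]},{"jaw":-1,"travel":[0,0,0],"delta_rot":[0,0,0]},{"jaw":-1,"travel":[0,0,0],"delta_rot":[0,0,0]}])

```text
clock: 17.48
tool_pos: [0.5007, 0.0506, 0.0864]
ee_rot: [-0.001, 0.771, 0.637, -0.0]
force: [-5.2, -2.5, 5.0]
width: 0.0112
grasp_force: 78.0
```

```bash
cat >> h.py <<'E'
def ballpx(n,b):
    im=ctrl.read_camera(n);g=im.max(2)[b[1]:b[3],b[0]:b[2]];p=np.argwhere(g<90);return im,p.mean(0)[::-1]+b[:2],len(p)
E
python3 - <<'E'
from h import *
plan(.501,.0504,.127,-.19)
im,p,k=ballpx("side",(284,192,300,210));print("ball",p,k,ray("side",p,.0475))
E
```

```text
clock 17.48 pos [0.5007 0.0506 0.0864] yaw -0.1889 tilt [-0.001  0.001 -1.   ] shift [-0.    0.01 -1.01] turn 0.01 w 0.011184843563452562 F [-5.2 -2.5  5. ] g 78.02372574806213 q [ 0.1  -0.03 -0.24  1.36  0.    1.86]
ball [291.82352941 202.37254902] 51 [0.58064723 0.03263802 0.0475    ]
```

>>> play_rows(moves=[{"jaw":-1,"travel":[0,0,-0.02],"delta_rot":[0,0,0]},{"jaw":-1,"travel":[0,0,-0.05],"delta_rot":[0,0,0]},{"jaw":-1,"travel":[0,0,-0.08],"delta_rot":[0,0,0]},{"jaw":-1,"travel":[0,0,-0.1],"delta_rot":[0,0,0]},{"jaw":-1,"travel":[0,0,-0.1],"delta_rot":[0,0,0]},{"jaw":-1,"travel":[0,0,-0.1],"delta_rot":[0,0,0]},{"jaw":-1,"travel":[0,0,-0.1],"delta_rot":[0,0,0]},{"jaw":-1,"travel":[0,0,-0.05],"delta_rot":[0,0,0]},{"jaw":-1,"travel":[0,0,0],"delta_rot":[0,0,0]},{"jaw":-1,"travel":[0,0,0],"delta_rot":[0,0,0]}])

```text
clock: 18.37
tool_pos: [0.501, 0.0507, 0.1104]
ee_rot: [-0.001, 0.771, 0.637, -0.0]
force: [0.8, -0.4, -3.0]
width: 0.011
grasp_force: 77.9
```

```bash
python3 - <<'E'
from h import *
plan(.501,.0504,.187,-.19)
im=ctrl.read_camera("side");cv2.imwrite("pics/c5.png",cv2.resize(im[...,::-1][130:250,225:345],None,fx=5,fy=5,interpolation=2))
E
```

```text
clock 18.37 pos [0.501  0.0507 0.1104] yaw -0.1889 tilt [-0.001  0.001 -1.   ] shift [-0.01 -0.   -1.92] turn 0.01 w 0.011043308510369342 F [ 0.8 -0.4 -3. ] g 77.85749316215515 q [ 0.1  -0.03 -0.2   1.41  0.    1.86]
```

View pics/c5.png

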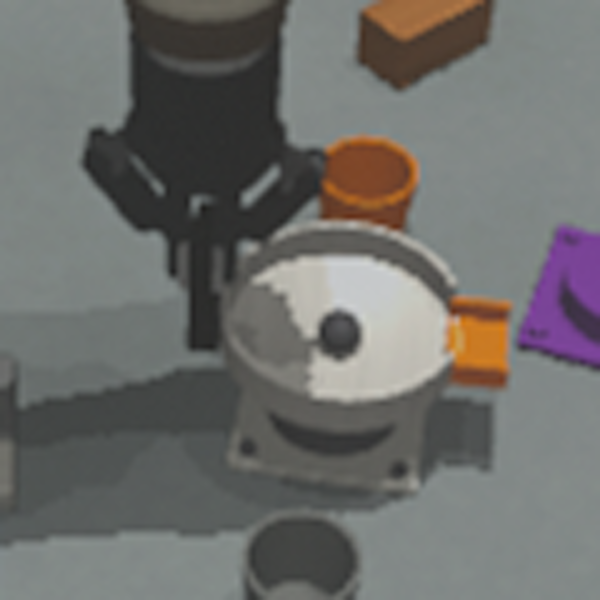

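Dish is lifted clear, ball centred at crop (340,333), looks level. Continuing up, then turning about the dish's centre.

>>> play_rows(moves=[{"jaw":-1,"travel":[0,0,-0.05],"delta_rot":[0,0,0]},{"jaw":-1,"travel":[0,0,-0.15],"delta_rot":[0,0,0]},{"jaw":-1,"travel":[0,0,-0.25],"delta_rot":[0,0,0]},{"jaw":-1,"travel":[0,0,-0.3],"delta_rot":[0,0,0]},{"jaw":-1,"travel":[0,0,-0.3],"delta_rot":[0,0,0]},{"jaw":-1,"travel":[0,0,-0.3],"delta_rot":[0,0,0]},{"jaw":-1,"travel":[0,0,-0.3],"delta_rot":[0,0,0]},{"jaw":-1,"travel":[0,0,-0.15],"delta_rot":[0,0,0]},{"jaw":-1,"travel":[0,0,-0.1],"delta_rot":[0,0,0]},{"jaw":-1,"travel":[0,0,0],"delta_rot":[0,0,0]}])

```text
clock: 19.25
tool_pos: [0.5013, 0.0507, 0.1872]
ee_rot: [-0.0, 0.771, 0.637, 0.0]
force: [0.1, 0.3, -3.7]
width: 0.0112
grasp_force: 78.0
```

>>> play_rows(moves=[{"jaw":-1,"travel":[-0.02,0,0],"delta_rot":[0,0,-0.1]},{"jaw":-1,"travel":[-0.04,0,0],"delta_rot":[0,0,-0.2]},{"jaw":-1,"travel":[-0.06,0,0],"delta_rot":[0,0,-0.3]},{"jaw":-1,"travel":[-0.08,0,0],"delta_rot":[0,0,-0.4]},{"jaw":-1,"travel":[-0.08,0,0],"delta_rot":[0,0,-0.4]},{"jaw":-1,"travel":[-0.08,0,0],"delta_rot":[0,0,-0.4]},{"jaw":-1,"travel":[-0.08,0,0],"delta_rot":[0,0,-0.4]},{"jaw":-1,"travel":[-0.08,0,0],"delta_rot":[0,0,-0.4]},{"jaw":-1,"travel":[-0.08,0,0],"delta_rot":[0,0,-0.4]},{"jaw":-1,"travel":[-0.08,0,0],"delta_rot":[0,0,-0.4]}])

```text
clock: 20.08
tool_pos: [0.4998, 0.0232, 0.1855]
ee_rot: [-0.001, 0.644, 0.765, -0.001]
force: [-0.2, 0.5, -2.8]
width: 0.0113
grasp_force: 78.0
```

```bash
cat >> h.py <<'E'
def centre(sx=.577,sy=.0345,yaw=1.335,z=.187):
    plan(sx-.079*np.cos(yaw),sy-.079*np.sin(yaw),z,yaw)
    s=ctrl.read_state();w=s["ee_rot"];y=np.array([2*w[1]*w[2],w[2]**2-w[1]**2]);print("dish centre",np.round(s["tool_pos"][:2]+.079*y,4))
E
python3 -c "
from h import *
centre()"
```

```text
clock 20.08 pos [0.4998 0.0232 0.1855] yaw 0.1704 tilt [-0.003  0.001 -1.   ] shift [-1.86  1.17 -0.04] turn -11.12 w 0.011305138061959848 F [-0.2  0.5 -2.8] g 77.98196196556091 q [ 0.05 -0.04 -0.06  1.56  0.    1.45]
dish centre [0.5777 0.0366]
```

>>> play_rows(moves=[{"jaw":-1,"travel":[-0.08,0,0],"delta_rot":[0,0,-0.4]},{"jaw":-1,"travel":[-0.09,0,0],"delta_rot":[0,0,-0.4]},{"jaw":-1,"travel":[-0.08,0,0],"delta_rot":[0,0,-0.4]},{"jaw":-1,"travel":[-0.08,0,0],"delta_rot":[0,0,-0.4]},{"jaw":-1,"travel":[-0.09,0,0],"delta_rot":[0,0,-0.4]},{"jaw":-1,"travel":[-0.08,0,0],"delta_rot":[0,0,-0.4]},{"jaw":-1,"travel":[-0.08,0,0],"delta_rot":[0,0,-0.4]},{"jaw":-1,"travel":[-0.09,0,0],"delta_rot":[0,0,-0.4]},{"jaw":-1,"travel":[-0.08,0,0],"delta_rot":[0,0,-0.4]},{"jaw":-1,"travel":[-0.08,0,0],"delta_rot":[0,0,-0.4]}])

```text
clock: 20.92
tool_pos: [0.5113, -0.0077, 0.1855]
ee_rot: [-0.001, 0.471, 0.882, -0.0]
force: [0.0, 0.3, -3.3]
width: 0.0112
grasp_force: 78.0
```

>>> play_rows(moves=[{"jaw":-1,"travel":[-0.08,0,0],"delta_rot":[0,0,-0.4]},{"jaw":-1,"travel":[-0.09,0,0],"delta_rot":[0,0,-0.4]},{"jaw":-1,"travel":[-0.08,0,0],"delta_rot":[0,0,-0.4]},{"jaw":-1,"travel":[-0.08,0,0],"delta_rot":[0,0,-0.4]},{"jaw":-1,"travel":[-0.09,0,0],"delta_rot":[0,0,-0.4]},{"jaw":-1,"travel":[-0.08,0,0],"delta_rot":[0,0,-0.4]},{"jaw":-1,"travel":[-0.08,0,0],"delta_rot":[0,0,-0.4]},{"jaw":-1,"travel":[-0.09,0,0],"delta_rot":[0,0,-0.4]},{"jaw":-1,"travel":[-0.08,0,0],"delta_rot":[0,0,-0.4]},{"jaw":-1,"travel":[-0.08,0,0],"delta_rot":[0,0,-0.4]}])

```text
clock: 21.75
tool_pos: [0.5344, -0.0312, 0.1854]
ee_rot: [-0.001, 0.278, 0.961, -0.0]
force: [0.3, -0.3, -2.9]
width: 0.011
grasp_force: 78.0
```

>>> play_rows(moves=[{"jaw":-1,"travel":[-0.08,0,0],"delta_rot":[0,0,-0.4]},{"jaw":-1,"travel":[-0.09,0,0],"delta_rot":[0,0,-0.4]},{"jaw":-1,"travel":[-0.08,0,0],"delta_rot":[0,0,-0.4]},{"jaw":-1,"travel":[-0.08,0,0],"delta_rot":[0,0,-0.4]},{"jaw":-1,"travel":[-0.08,0,0],"delta_rot":[0,0,-0.4]},{"jaw":-1,"travel":[-0.08,0,0],"delta_rot":[0,0,-0.4]},{"jaw":-1,"travel":[-0.06,0,0],"delta_rot":[0,0,-0.3]},{"jaw":-1,"travel":[-0.04,0,0],"delta_rot":[0,0,-0.2]},{"jaw":-1,"travel":[-0.02,0,0],"delta_rot":[0,0,-0.1]},{"jaw":-1,"travel":[0,0,0],"delta_rot":[0,0,0]}])

```text
clock: 22.58
tool_pos: [0.5567, -0.0412, 0.1857]
ee_rot: [-0.001, 0.125, 0.992, 0.0]
force: [1.0, -0.4, -2.7]
width: 0.0111
grasp_force: 78.0
```

```bash
python3 - <<'E'
from h import *
centre()
ims=[]
for n,b in(("top",(195,130,335,210)),("side",(240,125,340,265))):
    im=ctrl.read_camera(n);cv2.imwrite(f"pics/{n}6.png",im[...,::-1]);ims.append(cv2.resize(im[b[1]:b[3],b[0]:b[2]],None,fx=3.4,fy=3.4,interpolation=2))
ims[0]=np.pad(ims[0],((0,ims[1].shape[0]-ims[0].shape[0]),(0,0),(0,0)));c=np.hstack(ims)[...,::-1];print(c.shape);cv2.imwrite("pics/c6.png",c[:, :800])
E
```

```text
clock 22.58 pos [ 0.5567 -0.0412  0.1857] yaw 1.3196 tilt [-0.002  0.001 -1.   ] shift [-0.05 -0.02 -0.03] turn -0.15 w 0.011111506488987158 F [ 1.  -0.4 -2.7] g 78.00425291061401 q [-0.07  0.09  0.08  1.56  0.    0.18]
dish centre [0.5763 0.0354]
(476, 816, 3)
```

View pics/c6.png

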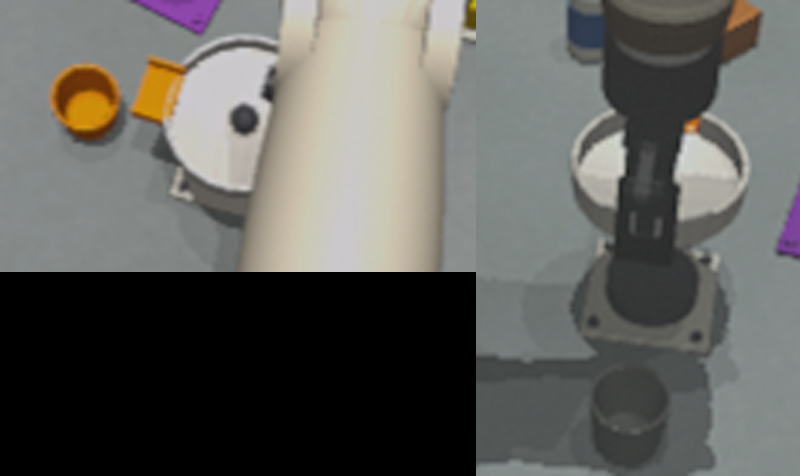

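```bash
python3 - <<'E'
from h import *
p=np.array([195+244/3.4-.4,130+119/3.4-.4]);print("ball",ray("top",p,.1465))
q=np.array([240+(652-476)/3.4-.4,125+287/3.4-.4]);print("stand side",ray("side",q,.03), "base",ray("side",(240+(650-476)/3.4,125+297/3.4),.005))
# level-dish prediction
c=np.array([.5763,.0354]);a=1.32;X=np.array([np.cos(a),np.sin(a)]);Y=np.array([-X[1],X[0]])
for tilt in(-.08,0,.08): # rise of spout end
    P=[list(c+X*.094)+[.1465+tilt*.17]]+[list(c+s*Y*.068)+[.167+tilt*.079] for s in(1,-1)]+[list(c)+[.1465+.079*tilt]]+[list(c+X*.068)+[.167+.147*tilt]]
    t=(proj("top",P)-[195,130]+.4)*3.4;s=(proj("side",P)-[240,125]+.4)*3.4+[476,0]
    print(tilt,t.round(0).tolist(),s.round(0).tolist())
E
```

```text
ball [0.574806   0.03518031 0.1465    ]
stand side [0.5793228  0.02249663 0.03      ] base [0.5812245  0.03062419 0.005     ]
-0.08 [[141.0, 90.0], [220.0, 187.0], [268.0, 40.0], [244.0, 119.0], [168.0, 91.0]] [[670.0, 114.0], [571.0, 154.0], [744.0, 179.0], [655.0, 185.0], [668.0, 115.0]]
0 [[140.0, 85.0], [220.0, 185.0], [268.0, 38.0], [244.0, 117.0], [168.0, 87.0]] [[671.0, 102.0], [571.0, 149.0], [745.0, 173.0], [656.0, 179.0], [669.0, 104.0]]
0.08 [[139.0, 81.0], [220.0, 183.0], [268.0, 35.0], [244.0, 115.0], [167.0, 83.0]] [[673.0, 90.0], [572.0, 143.0], [746.0, 167.0], [656.0, 174.0], [670.0, 93.0]]
```

```bash
cat > t.py <<'E'
from h import *
from scipy.ndimage import gaussian_filter,map_coordinates
from scipy.optimize import differential_evolution as DE
t=np.linspace(0,2*np.pi,240,endpoint=False)
def rim(x,y,tx,ty,zr,r): # tx, ty: slopes dz/dx, dz/dy in world
    return np.c_[x+r*np.cos(t),y+r*np.sin(t),zr+r*(tx*np.cos(t)+ty*np.sin(t))]
def run(pre,x0,y0,zr,cams):
    g={n:cv2.cvtColor(cv2.imread(f"pics/{n}{pre}.png"),cv2.COLOR_BGR2GRAY).astype(float) for n in cams}
    # wall top is bright against the darker outside/inside: signed contrast inside ring minus outside
    def cost(p):
        s=0
        for i,n in enumerate(cams):
            dx,dy=p[2+2*i:4+2*i]
            f=lambda r:map_coordinates(g[n],proj(n,rim(x0+dx,y0+dy,p[0],p[1],zr,r))[:,::-1].T,order=1)
            c=f(.0665)-.5*f(.0715)-.5*f(.0615)
            s-=np.clip(c,-10,40).mean()
        return s
    r=DE(cost,[(-.15,.15)]*2+[(-.012,.012)]*(2*len(cams)),seed=1,maxiter=150,popsize=15);print(pre,cams,r.x.round(4),round(r.fun,2))
for c in(["side"],["top"],["top","side"]):
    run(4,.5775,.035,.068,c); run(6,.5763,.0354,.167,c)
E
python3 t.py
```

```text
4 ['side'] [ 0.0007 -0.0074  0.0038  0.002 ] -26.1
6 ['side'] [-0.0106 -0.0299  0.0027  0.0023] -22.94
4 ['top'] [ 0.1483 -0.1142  0.0117  0.0094] -3.68
6 ['top'] [ 0.0139 -0.0107  0.0003 -0.0004] -19.11
4 ['top', 'side'] [ 0.0016 -0.0078  0.012   0.0091  0.0038  0.002 ] -29.66
6 ['top', 'side'] [-0.0079 -0.0312  0.0006 -0.0003  0.0027  0.0022] -42.04
```

Against the pre-lift reference, the spout droops about 0.023 rad, inside the limit. I'll trim it with a small correction, settle and check.

>>> play_rows(moves=[{"jaw":-1,"travel":[0,0,0],"delta_rot":[-0.05,0,-0.05]},{"jaw":-1,"travel":[-0.02,0,0],"delta_rot":[-0.05,0,-0.05]},{"jaw":-1,"travel":[-0.02,0,0],"delta_rot":[-0.05,0,-0.05]},{"jaw":-1,"travel":[0,0,0],"delta_rot":[-0.05,0,0]},{"jaw":-1,"travel":[0,0,0],"delta_rot":[0,0,0]},{"jaw":-1,"travel":[0,0,0],"delta_rot":[0,0,0]},{"jaw":-1,"travel":[0,0,0],"delta_rot":[0,0,0]},{"jaw":-1,"travel":[0,0,0],"delta_rot":[0,0,0]},{"jaw":-1,"travel":[0,0,0],"delta_rot":[0,0,0]},{"jaw":-1,"travel":[0,0,0],"delta_rot":[0,0,0]}])

```text
clock: 23.52
tool_pos: [0.5583, -0.0414, 0.1861]
ee_rot: [0.001, 0.118, 0.993, 0.011]
force: [0.1, -0.2, -2.3]
width: 0.011
grasp_force: 78.0
```

>>> play_rows(moves=[{"jaw":-1,"travel":[0,0,0],"delta_rot":[0,0,0]},{"jaw":-1,"travel":[0,0,0],"delta_rot":[0,0,0]},{"jaw":-1,"travel":[0,0,0],"delta_rot":[0,0,0]},{"jaw":-1,"travel":[0,0,0],"delta_rot":[0,0,0]},{"jaw":-1,"travel":[0,0,0],"delta_rot":[0,0,0]},{"jaw":-1,"travel":[0,0,0],"delta_rot":[0,0,0]},{"jaw":-1,"travel":[0,0,0],"delta_rot":[0,0,0]},{"jaw":-1,"travel":[0,0,0],"delta_rot":[0,0,0]},{"jaw":-1,"travel":[0,0,0],"delta_rot":[0,0,0]},{"jaw":-1,"travel":[0,0,0],"delta_rot":[0,0,0]}])

```text
clock: 24.35
tool_pos: [0.5583, -0.0414, 0.1861]
ee_rot: [0.001, 0.118, 0.993, 0.011]
force: [0.4, 0.3, -3.2]
width: 0.0111
grasp_force: 78.0
```

```bash
python3 - <<'E'
from h import *
centre()
for n in C: cv2.imwrite(f"pics/{n}7.png",ctrl.read_camera(n)[...,::-1])
im=cv2.imread("pics/top7.png");g=im.max(2)[158:172,258:273];p=np.argwhere(g<100);print("ball",len(p),ray("top",p.mean(0)[::-1]+[258,158],.148))
c=im[130:205,195:320];cv2.imwrite("pics/c7.png",cv2.resize(c,None,fx=5,fy=5,interpolation=2))
E
sed -i '/^for c in/,$d' t.py; echo 'run(7,.5763,.0354,.168,["side"]);run(7,.5763,.0354,.168,["top","side"])'>>t.py; python3 t.py
```

```text
clock 24.35 pos [ 0.5583 -0.0414  0.1861] yaw 1.3348 tilt [ 0.004  0.021 -1.   ] shift [-0.01 -0.02 -0.02] turn -0.0 w 0.01107856649550863 F [ 0.4  0.3 -3.2] g 77.96343684196472 q [-0.08  0.09  0.08  1.56  0.02  0.15]
dish centre [0.5768 0.0354]
ball 50 [0.57468385 0.03519877 0.148     ]
7 ['side'] [ 0.0075 -0.0043  0.0034  0.003 ] -22.79
7 ['top', 'side'] [ 0.0068 -0.0028  0.001   0.      0.0034  0.003 ] -43.72
```

View pics/c7.png

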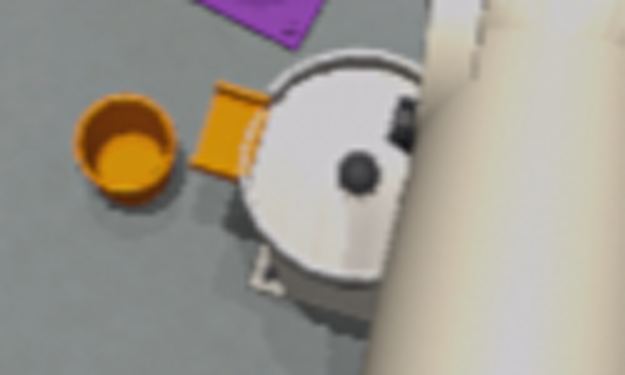

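The spout (230,130) points at the orange cup (127,148) and the ball (358,172) is in the middle. The dish is level to within 0.01 rad and still. Handing in.

```bash
python3 -c "
from rig import ctrl
print(ctrl.close_job())"
```

```text
the job is handed in; nothing more can be done
None
```

I handed the job in after about 24 s of the 69 s allowed, and the hand-in gave no pass or fail result: the offcut is in the blue bin, and the dish is held level and still about 10 cm over its stand, with the spout at the orange cup and the ball in the middle.

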